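# Clamp the bottle and take off its safety cap

### The job

Open the white bottle in the clamp on the worktop: first turn both clamp knobs (in either order) clockwise all the way to their end stops, so that the bottle is held fast. Then press the bottle's push-and-turn safety cap down, twist it counter-clockwise free and lift it straight up, and finish while still holding the cap upright about 6 cm above the bottle's mouth, not putting it down. Leave the bottle standing in the clamp, the knobs tight and everything else where it is.

Things in the scene. Friction and masses are not known exactly. Their poses are not given: they have to be found in the camera images.
- clamp: bottle clamp fixed to the worktop: an aluminium base plate 110 mm (its x) by 250 mm (its y) and 10 mm thick, with a metal housing 60 mm high and a knob on it at each end of its y direction, and low dark cradle blocks round the bottle in the middle. Origin: centre of the plate's underside, on the worktop; z up.
- left_grip (a point): centre of the bar grip of the left clamp knob, 95 mm from the bottle to the clamp's +y side, 110 mm above the worktop: a black bar 46 mm long, 14 mm thick, 26 mm high on a thin steel shaft; the housing's bearing ends 42 mm below this point. The frame turns with the knob, about the vertical through this point: x along the bar, y across it, z up.
- right_grip (a point): centre of the bar grip of the right clamp knob, 95 mm from the bottle to the clamp's -y side, 110 mm above the worktop: a black bar 46 mm long, 14 mm thick, 26 mm high on a thin steel shaft; the housing's bearing ends 42 mm below this point. The frame turns with the knob, about the vertical through this point: x along the bar, y across it, z up.
- left_knob (a joint): angle of the left clamp knob, rad: starts between 0 and 0.2 (clamp loose), grows as the knob is turned clockwise seen from above, and comes to its end stop at 1.4 (jaw hard against the bottle). It stays where it is left; turning takes about 0.2 N m.
- right_knob (a joint): angle of the right clamp knob, rad: starts between 0 and 0.2 (clamp loose), grows as the knob is turned clockwise seen from above, and comes to its end stop at 1.4 (jaw hard against the bottle). It stays where it is left; turning takes about 0.2 N m.
- bottle_mouth (a point): top centre of the neck of the white plastic bottle, 125 mm above the worktop, hidden by the cap at first. The round bottle stands loose in the middle of the clamp on its 10 mm plate: 66 mm in diameter up to 78 mm above its foot, then a shoulder and a 30 mm neck, 115 mm high without the cap. z up along the bottle.
- cap_mid (a point): centre (half-way up) of the grey ribbed safety cap on the bottle, 122 mm above the worktop at the start: round, 55 mm in diameter, 30 mm high, closed on top, 30 g, grippable at any yaw; fingers may reach 24 mm below this point beside it. Pressed down and kept down, it turns counter-clockwise seen from above (clockwise is blocked); from 55 to 120 degrees of turn it lifts off, aim for 75.
- seal (a joint): travel of the sprung seal in the bottle's mouth under the cap, m: 0 with the cap locked, growing as the cap is pressed down, about -0.0015 with the cap off. The cap can turn when pressed 6 to 8 mm down (5.5 mm just clears its catches, 8 mm is the hard stop); the spring pushes back with 4 N at 0 and 10 N at 8 mm.
- salt_shaker: bystander, to be left alone: glass salt shaker with a metal top, 44 x 44 x 90 mm; origin at the centre of its underside.
- spice_a: bystander, to be left alone: small glass spice jar with a dark lid, 45 x 45 x 105 mm; origin at the centre of its underside.
- tray_tealight: bystander, to be left alone: tealight in a metal cup, 38 x 38 x 15 mm; origin at the centre of its underside.
- mug_blue: bystander, to be left alone: two-tone mug, 80 x 114 x 94 mm; origin at the centre of its underside.
- small_tin: bystander, to be left alone: small food tin, 57 x 57 x 72 mm; origin at the centre of its underside.
- honey_jar: bystander, to be left alone: honey jar with a dark lid, 65 x 65 x 86 mm; origin at the centre of its underside.
- tongs: bystander, to be left alone: steel tongs, 315 x 62 x 35 mm, lying on the range; origin at the centre of its underside.
There are look-alikes about, which are no part of the job. Of the things shaped like the part that bears cap_mid, the grey one is meant.

How it is judged (in metres and radians):
On the way, in this order (a step that is already met when the one before it is completed fails the run):
1. one clamp knob is turned to its end stop (value of joint any of left_knob, right_knob above 1.25 rad), for 0.2 s.
2. both clamp knobs are at their end stops, the cap still on (value of joint each of left_knob, right_knob above 1.25 rad and z of cap_mid in the frame of bottle_mouth below 0.005 m), for 0.2 s.
3. the cap is pressed down on the bottle (all of step 2 and value of joint seal above 0.004 m), for 0.1 s.
4. the cap is free and lifted clear of the bottle in the fingers (value of joint each of left_knob, right_knob above 1.25 rad and z of cap_mid in the frame of bottle_mouth above 0.035 m and contact force between the fingers and cap above 1 N), for 0.2 s.
At the end, for the whole second after the job is handed in: Both knobs beyond 1.25 rad (stop at 1.4); the cap gripped by the fingers (over 1 N), its centre 35 to 160 mm above the bottle's mouth, within 50 mm of it sideways, and within 0.35 rad of upright; the bottle upright within 0.1 rad, its mouth within 10 mm of where it was (all of step 4 and z of cap_mid in the frame of bottle_mouth below 0.16 m and horizontal distance between cap_mid and bottle_mouth below 0.05 m and angle between cap_mid's own z axis and vertical below 0.35 rad and contact force between cap and clamp below 0.1 N and angle between bottle_mouth's own z axis and vertical below 0.1 rad and distance of bottle_mouth from where it was at the start of the episode below 0.01 m); the arm keeps its last pose, push and grip.
It fails at once if the bottle is pulled up out of the clamp or tipped (distance of bottle_mouth from where it was at the start of the episode above 0.02 m or angle between bottle_mouth's own z axis and vertical above 0.2 rad).
It fails at once if a bystander is moved by more than 30 mm (distance of any of salt_shaker, spice_a, tray_tealight, mug_blue, small_tin, honey_jar, tongs from where it was at the start of the episode above 0.03 m).
It also fails if it takes over 58 s, if anything falls off the work surface, if the arm or the gripper's body presses on something with over 40 N, if the wrist force passes 120 N, or if a joint passes its speed limit or range.

### The arm

A 7-joint arm with a two-finger parallel gripper is mounted at the origin on a cart in front of the work surface, level with it; the furniture and walls round the work are solid. World frame = base frame: x ahead of the robot, y to its left, z up, the work surface at z = 0. Lengths are in mm, angles in rad, forces in N, time in s.
With the tool pointing down it reaches from about 425 to 1025 mm from the base axis. Payload 9.4 kg.
Tool frame: the origin (TCP) lies between the finger pads; the fingertips stand ctrl.tip_extent ahead of it and the grasp point (between the pads) lies 8 mm behind it (ctrl.tip_extent is the distance from the TCP to the fingertips, in mm); z points along the fingers, y is the line along which they close (so a half turn about z gives the same grasp; the last joint's range is limited). The gripper opens to 93 mm and grips with 3 to 60 N. Pads are 15 mm wide; open, the fingers measure 128 mm over their backs; the gripper's body (75 mm by 188 mm) begins 65 mm behind the grasp point.
Start: joints at [-1.247, 0.599, -0.003, 1.599, 0.002, 0.943, -0.08], TCP at [282.866, 667.541, 229.618] pointing down, gripper open.
Joint ranges: [-2.57, 2.57], [-0.35, 1.97], [-1.29, 1.29], [0.11, 2.56], [-1.05, 4.19], [0.11, 1.86], [-2.63, 2.63]. Speed limits (rad/s): [2.22, 2.22, 3.01, 3.01, 3.14, 3.14, 3.14].

### API

Orientations are given as a unit quaternion [x, y, z, w].
In Python, from rig import ctrl, camera, get_calibration gives the robot as it stands.
- The arm moves only by the tool servo_tool, never from a script. Its arguments are lists of equal length, an entry for each row: "travel": the shift along the tool's x, y, z scaled (see below), a list of three; "rot": the turn, a rotation vector about the tool's x, y, z scaled (see below), a list of three. In form: {"travel": [[x, y, z], ...], "rot": [[ax, ay, az], ...]}. A call has 1 to 20 rows; each row shifts and turns the commanded pose from where the row before left it, along the tool's axes as they then stand; what a row does not reach is not made up. The controller multiplies each number of a shift by 0.05 m and each number of a turn by 4 degrees. A row lasts 1/8 s, in which the tool goes at most 62.5 mm and 10.7 degrees, less where a joint would pass 70% of its speed; a pose out of reach is approached as far as the arm can. A call with a number of a shift or a turn outside -1 to 1 is refused whole. A call with a gripper value outside its range is refused whole. "jaw" is the opening, from 0 (shut) to 1 (fully open), set as the call begins (left out, the last holds). The fingers move at their own pace and stop on an object; "force" is the grip in N (left out, the last holds). Time passes only in rows, so rows that do not move let the fingers close. It gives the time, the measured TCP pose, the force, the opening and the grip force at its end, in the units of the state.
- ctrl.get_obs(): the state, without advancing time (a new reading comes with each control period).
- camera(name): name is "scene" or "top"; returns the picture (420x560x3 uint8, red, green, blue); there is no depth.
- get_calibration(name): a dict with "fx", "fy", "cx", "cy" (pixels), "dist" ([k1, k2, p1, p2, k3] as OpenCV has them; the pictures are not rectified), "pose" (4x4, takes a point from camera to world coordinates). Camera axes: x right, y up, looking along -z (the intrinsics and any distortion apply to the point x, -y, -z); pixel columns grow to the right and rows downward; lengths in mm; the calibration is good to about 2 mm. A picture is of the moment at which its call begins. get_calibration takes no time and is no camera call.
- ctrl.job_done(): hands the job in; it is judged then, once.
The state is a dict: "clock": time; "joint_pos": joint angles; "joint_vel": joint speeds; "effort": joint torques, N m; "tcp_pos": TCP position; "eef_rot": TCP orientation; "ft_force": force on the tool from outside, world axes, zero at the start; "moment": the same for the moment, N m; "grip_width": finger opening in mm; "gripper_force": force on a finger pad.
Only numpy, scipy, OpenCV 4.12 (cv2) and the standard library are available. Lean on these libraries where they do the work, as an engineer would, in place of code of your own. Each camera call takes 0.05 s, during which the arm holds its last target. There are 200 camera calls.

## Working session

There is one attempt and no reset: what is moved stays moved. The work goes in short steps, Python scripts to look and compute and a tool call to move; the robot and the scene stay as the last step left them, time stands still between calls to the robot, and variables do not carry over. Pictures are saved under pics/ and viewed, at most 10 in all, crops included, and the job is handed in when it is done.

Besides the shell and the picture viewer there is one more tool, called after "Emit:" as name(argument=value, ...), one argument or row to a line, values as JSON. servo_tool: Moves the arm, as the interface text tells. Its arguments: {"type":"object","properties":{"travel":{"type":"array","items":{"type":"array","items":{"type":"number"}}},"rot":{"type":"array","items":{"type":"array","items":{"type":"number"}}},"jaw":{"type":"number"},"force":{"type":"number"}},"required":["travel","rot"]}

```bash
mkdir -p pics; ls
python3 - <<'E'
from rig import ctrl,camera,get_calibration
import cv2
o=ctrl.get_obs();print(o,ctrl.tip_extent)
for n in("scene","top"):
    cv2.imwrite(f"pics/{n}0.png",camera(n)[:,:,::-1]);print(get_calibration(n))
E
```

```text
pics
{'clock': 0.0, 'joint_pos': array([-1.24669165,  0.60013401, -0.00257274,  1.60014011,  0.00179457,
        0.94288534, -0.07980505]), 'joint_vel': array([ 2.35991311e-04, -4.30623512e-04, -7.66494994e-04,  1.79601357e-03,
       -1.21486757e-03, -5.76200664e-05,  6.52399524e-04]), 'effort': array([-2.37154512e-03, -7.65051699e+01,  1.49673387e+00, -2.52353632e+01,
       -5.24302432e-02,  1.68413267e-02,  1.41009041e-04]), 'tcp_pos': array([282.67668343, 667.10346759, 228.7494511 ]), 'eef_rot': array([ 1.99026998e-01,  9.79993695e-01, -7.76428744e-04, -9.52451764e-05]), 'ft_force': array([-0.16925446, -0.79791005,  1.24597903]), 'moment': array([-0.04881453,  0.00146463, -0.05628781]), 'gripper_force': 0.0, 'grip_width': 92.9641066992537} 11.0
{'fx': 405.67619883351585, 'fy': 405.67619883351585, 'cx': 280.84529603770255, 'cy': 206.80555224653665, 'dist': array([0.01118743, 0.        , 0.        , 0.        , 0.        ]), 'pose': array([[ 8.46426023e-01,  2.84164917e-01, -4.50347962e-01,
         8.12318370e+01],
       [-5.32495637e-01,  4.57033283e-01, -7.12438751e-01,
        -7.71921871e+02],
       [ 3.37390925e-03,  8.42835024e-01,  5.38161443e-01,
         6.77553306e+02],
       [ 0.00000000e+00,  0.00000000e+00,  0.00000000e+00,
         1.00000000e+00]])}
{'fx': 502.2303084712392, 'fy': 502.2303084712392, 'cx': 271.422265290181, 'cy': 210.14545194068953, 'dist': array([-0.09340483,  0.        ,  0.        ,  0.        ,  0.        ]), 'pose': array([[-2.46084123e-02,  9.93034830e-01, -1.15222623e-01,
         4.06705848e+02],
       [-9.99687487e-01, -2.39369575e-02,  7.20769356e-03,
        -1.29912897e+01],
       [ 4.39941172e-03,  1.15363984e-01,  9.93313544e-01,
         1.33453951e+03],
       [ 0.00000000e+00,  0.00000000e+00,  0.00000000e+00,
         1.00000000e+00]])}
```

View pics/scene0.png

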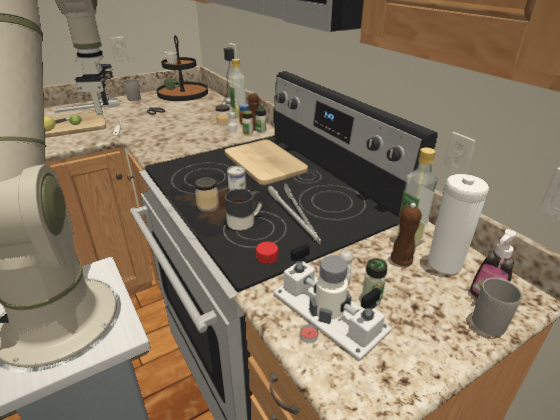

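View pics/top0.png

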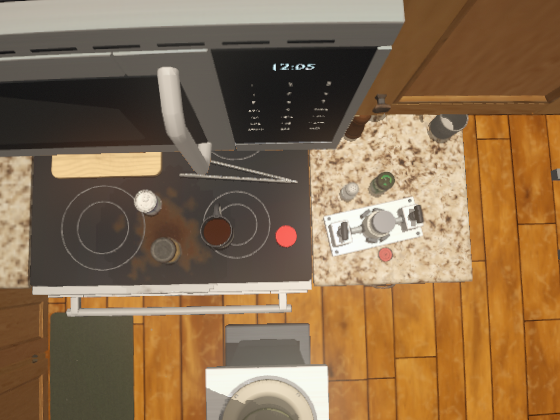

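Scene view: the grey cap is at about (334,268), and the knobs are at (300,252) and (371,298). Top view: the cap is at (380,224), and the knobs are at (341,231) and (414,214). The red cap on the hob at (286,236) is the look-alike. Next I'll enlarge both.

```bash
python3 - <<'E'
import cv2,numpy as np
t=cv2.imread("pics/top0.png")[165:275,315:465]; s=cv2.imread("pics/scene0.png")[235:355,265:425]
a=cv2.resize(t,None,fx=4,fy=4,interpolation=2);cv2.imwrite("pics/t0c.png",a)
cv2.imwrite("pics/s0c.png",cv2.resize(s,None,fx=4,fy=4,interpolation=2))
E
cat > h.py <<'E'
import cv2,numpy as np
from rig import ctrl,camera,get_calibration
def ray(n,uv):
    c=get_calibration(n);K=np.array([[c["fx"],0,c["cx"]],[0,c["fy"],c["cy"]],[0,0,1]])
    p=cv2.undistortPoints(np.array([[uv]],float),K,c["dist"])[0,0]
    P=c["pose"];return P[:3,3],P[:3,:3]@np.array([p[0],-p[1],-1])
def onz(n,uv,z):
    o,d=ray(n,uv);return o+d*(z-o[2])/d[2]
def tri(uvt,uvs):
    A=[];b=[]
    for n,uv in(("top",uvt),("scene",uvs)):
        o,d=ray(n,uv);d/=np.linalg.norm(d);M=np.eye(3)-np.outer(d,d);A.append(M);b.append(M@o)
    return np.linalg.lstsq(np.vstack(A),np.hstack(b),rcond=None)[0]
E
```

```text
(no output)
```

View pics/t0c.png

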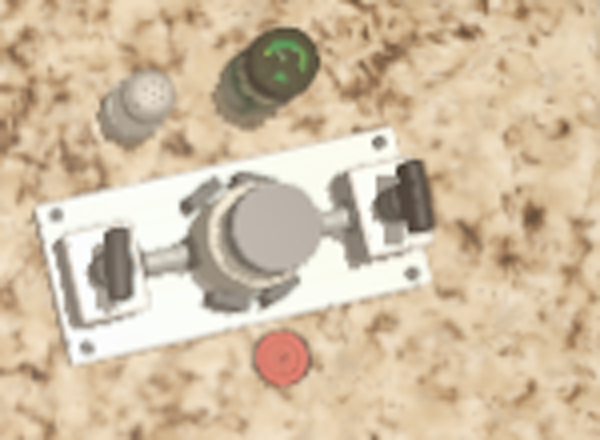

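View pics/s0c.png

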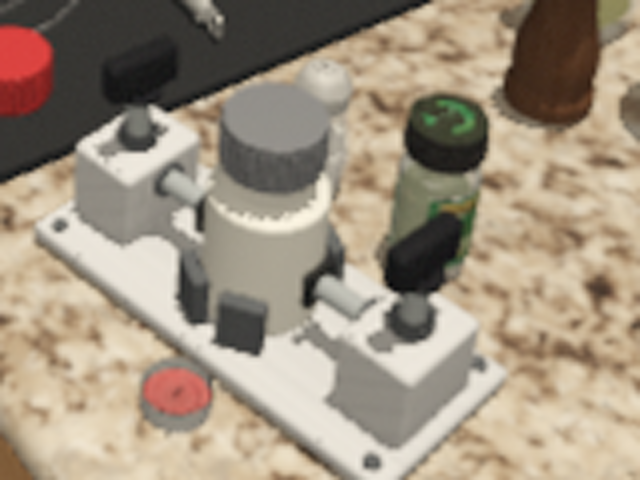

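Enlarged views: cap top at crop (276,226). The plate corners are at (37,207), (393,128), (430,285) and (73,363). The bar grips run (118,229)–(120,300) on the left and (411,162)–(424,230) on the right. The tealight, salt shaker and spice jar stand close to the plate.

Run:
```python
from h import *
np.set_printoptions(precision=1,suppress=True)
T=lambda u,v:(315+u/4-.375,165+v/4-.375)
S=lambda u,v:(265+u/4-.375,235+v/4-.375)
C=np.array([onz("top",T(*p),10) for p in[(37,207),(393,128),(430,285),(73,363)]]);print(C)
c=C.mean(0);e=(C[0]+C[3]-C[1]-C[2])/2;print("plate",c,np.linalg.norm(e),"yaw of +y",np.arctan2(e[1],e[0])-np.pi/2)
e/=np.linalg.norm(e);print("expect L",c+95*e,"R",c-95*e)
print("cap",onz("top",T(276,226),137),tri(T(276,226),S(274,118)))
for nm,a,b,s in(("L",(118,229),(121,300),(140,62)),("R",(411,162),(425,230),(424,245))):
    p,q=onz("top",T(*a),123),onz("top",T(*b),123);print(nm,(p+q)/2,np.linalg.norm(p-q),np.arctan2(*(p-q)[1::-1]),onz("scene",S(*s),115))
for nm,uv in(("salt",(150,92)),("spice",(285,60)),("tea",(281,357))):print(nm,onz("top",T(*uv),{"salt":90,"spice":105,"tea":15}[nm]))
```

```text
[[ 540.3 -161.4   10. ]
 [ 587.8 -403.5   10. ]
 [ 481.6 -422.6   10. ]
 [ 436.5 -181.5   10. ]]
plate [ 511.6 -292.3   10. ] 245.97478560361364 yaw of +y 0.1891837681075872
expect L [ 493.7 -199.    10. ] R [ 529.4 -385.6   10. ]
cap [ 512.5 -291.2  137. ] [ 512.4 -291.8  133. ]
L [ 492.8 -197.6  123. ] 43.13731293723073 0.0020270222764461714 [ 492.6 -199.5  115. ]
R [ 530.  -383.3  123. ] 42.52939301845765 0.14818010273440052 [ 529.2 -386.8  115. ]
salt [ 603.2 -226.4   90. ]
spice [ 619.2 -309.6  105. ]
tea [ 436.6 -318.6   15. ]
```

```bash
cat >> h.py <<'E'
from scipy.spatial.transform import Rotation as R
def go(pos,yyaw=None):
    """print state and what is left to target: shift in tool axes (units of 50 mm), turn about tool z (units of 4 deg)"""
    o=ctrl.get_obs();r=R.from_quat(o["eef_rot"]);M=r.as_matrix();y=np.arctan2(M[1,1],M[0,1])
    print("t",round(o["clock"],2),"p",o["tcp_pos"].round(1),"yyaw",y.round(3),"j",o["joint_pos"].round(2),"F",o["ft_force"].round(1),"w",round(o["grip_width"],1),round(o["gripper_force"],1))
    d=M.T@(np.array(pos)-o["tcp_pos"])/50
    print("shift",d.round(3))
    if yyaw is not None:
        z=np.array([0,0,-1.]);Yt=np.array([np.cos(yyaw),np.sin(yyaw),0]);T=np.c_[np.cross(Yt,z),Yt,z]
        print("rotvec/4deg",np.rad2deg(R.from_matrix(M.T@T).as_rotvec()/4).round(2))
E
python3 -c "
from h import *
go([493,-198,229],1.57)"
```

```text
t 0.1 p [282.7 667.2 228.9] yyaw 1.17 j [-1.25  0.6  -0.    1.6   0.    0.94 -0.08] F [ 0.6  0.1 -1.2] w 92.8 0.0
shift [-10.623 -14.292   0.018]
rotvec/4deg [-0.02 -0.   -5.73]
```

Emit:
servo_tool(
  travel=[
    [-0.53,-0.71,0],
    [-0.53,-0.71,0],
    [-0.53,-0.71,0],
    [-0.53,-0.71,0],
    [-0.53,-0.71,0],
    [-0.53,-0.71,0],
    [-0.53,-0.71,0],
    [-0.53,-0.71,0],
    [-0.53,-0.71,0],
    [-0.53,-0.71,0],
    [-0.53,-0.71,0],
    [-0.53,-0.71,0],
    [-0.53,-0.71,0],
    [-0.53,-0.71,0],
    [-0.53,-0.71,0],
    [-0.53,-0.71,0],
    [-0.53,-0.71,0],
    [-0.53,-0.71,0],
    [-0.53,-0.71,0],
    [-0.53,-0.71,0],
  ],
  rot=[
    [0,0,0],
    [0,0,0],
    [0,0,0],
    [0,0,0],
    [0,0,0],
    [0,0,0],
    [0,0,0],
    [0,0,0],
    [0,0,0],
    [0,0,0],
    [0,0,0],
    [0,0,0],
    [0,0,0],
    [0,0,0],
    [0,0,0],
    [0,0,0],
    [0,0,0],
    [0,0,0],
    [0,0,0],
    [0,0,0],
  ],
  jaw=0.45,
)

```text
clock: 2.6
tcp_pos: [494.0, -194.3, 229.5]
eef_rot: [0.199, 0.98, 0.0, -0.0]
ft_force: [0.4, -0.0, 1.1]
grip_width: 42.0
gripper_force: 0.0
```

Emit:
servo_tool(
  travel=[
    [0,0,0],
    [0,0,0],
    [0,0,0],
    [0,0,0],
    [0,0,0],
    [0,0,0],
    [0,0,0],
  ],
  rot=[
    [0,0,-0.95],
    [0,0,-0.95],
    [0,0,-0.95],
    [0,0,-0.95],
    [0,0,-0.95],
    [0,0,-0.95],
    [0,0,0],
  ],
)

```text
clock: 3.48
tcp_pos: [493.7, -193.0, 229.5]
eef_rot: [0.002, 1.0, 0.0, -0.0]
ft_force: [0.9, -0.7, 0.3]
grip_width: 41.9
gripper_force: 0.0
```

```bash
python3 -c "
from h import *
go([493,-198.5,102],1.57)
for n in('top','scene'): cv2.imwrite('pics/%s1.png'%n,camera(n)[:,:,::-1])
t=cv2.imread('pics/top1.png')[165:275,315:465]; s=cv2.imread('pics/scene1.png')[195:345,265:425]
cv2.imwrite('pics/c1.png',np.hstack([cv2.resize(t,(400,293)),cv2.resize(s,(400,293*400//400))]))"
```

```text
t 3.48 p [ 493.7 -193.   229.5] yyaw 1.567 j [ 0.24  0.37  0.03  2.05 -0.02  0.73  1.85] F [ 0.9 -0.7  0.3] w 41.9 0.0
shift [ 0.013 -0.111  2.549]
rotvec/4deg [ 0.   -0.   -0.04]
```

View pics/c1.png

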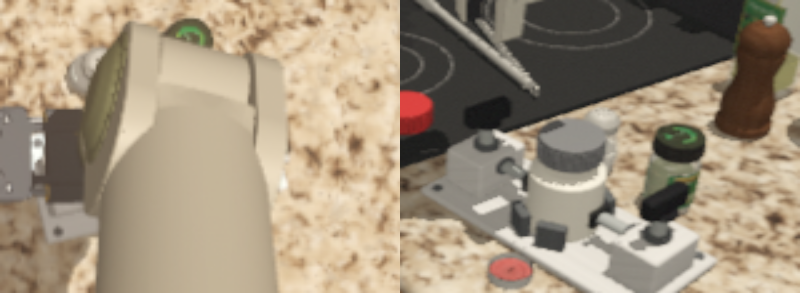

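The jaws are above the left bar and everything is untouched. Descending and gripping.

Emit:
servo_tool(
  travel=[
    [0,-0.11,0.4],
    [0,0,0.7],
    [0,0,0.7],
    [0,0,0.5],
    [0,0,0.25],
    [0,0,0],
  ],
  rot=[
    [0,0,0],
    [0,0,0],
    [0,0,0],
    [0,0,0],
    [0,0,0],
    [0,0,0],
  ],
)

```text
clock: 4.32
tcp_pos: [493.6, -198.4, 101.7]
eef_rot: [0.002, 1.0, 0.0, -0.001]
ft_force: [0.2, -0.1, 0.3]
grip_width: 41.8
gripper_force: 0.0
```

Emit:
servo_tool(
  travel=[
    [0,0,0],
    [0,0,0],
    [0,0,0],
    [0,0,0],
    [0,0,0],
  ],
  rot=[
    [0,0,0],
    [0,0,0],
    [0,0,0],
    [0,0,0],
    [0,0,0],
  ],
  jaw=0,
  force=40,
)

```text
clock: 4.95
tcp_pos: [494.4, -199.6, 103.0]
eef_rot: [0.002, 1.0, -0.001, 0.001]
ft_force: [-1.2, -5.4, 6.8]
grip_width: 23.6
gripper_force: 40.0
```

Emit:
servo_tool(
  travel=[
    [0,0,0],
    [0,0,0],
  ],
  rot=[
    [0,0,0],
    [0,0,0],
  ],
)

```text
clock: 5.2
tcp_pos: [494.4, -199.6, 103.0]
eef_rot: [0.002, 1.0, -0.001, 0.001]
ft_force: [-0.8, -5.2, 6.2]
grip_width: 24.0
gripper_force: 40.0
```

```bash
python3 -c "
from h import *
go([493,-198.5,102],1.57)
print(ctrl.get_obs()['moment'])
cv2.imwrite('pics/c2.png',cv2.resize(camera('scene')[200:320,240:400,::-1],None,fx=4,fy=4,interpolation=2))"
```

```text
t 5.2 p [ 494.4 -199.6  103. ] yyaw 1.567 j [ 0.27  0.56  0.02  2.15 -0.02  0.43  1.86] F [-0.8 -5.2  6.2] w 24.0 40.0
shift [0.028 0.023 0.02 ]
rotvec/4deg [-0.02  0.03 -0.04]
[-1.18439632  0.11700101  0.05031781]
```

View pics/c2.png

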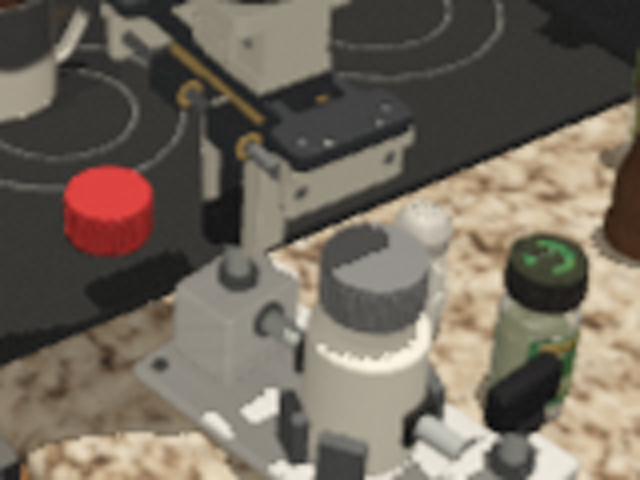

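The fingers straddle the bar near crop (222,225), but the opening reads 24 mm for a 14 mm bar. I'll check where the parts should appear in this picture.

```bash
python3 -c "
from h import *
def proj(n,p):
    c=get_calibration(n);P=c['pose'];q=P[:3,:3].T@(np.array(p,float)-P[:3,3]);
    return np.array([c['cx']+c['fx']*q[0]/-q[2],c['cy']-c['fy']*q[1]/-q[2]])
f=lambda p:((proj('scene',p)-[240,200])*4+1.5).round(0)
for z in(97,123):
  for a in(-23,23):
    for b in(-7,7): print('bar',a,b,z,f([493.5+a,-198.5+b,z]))
for z in (68,92): print('axis',z,f([493.5,-198.5,z]))
for b in(-12,12):
  for x in(-7.5,7.5): print('tip',b,x,f([494.4+x,-199.6+b,92]))
"
```

```text
bar -23 -7 97 [212. 247.]
bar -23 7 97 [198. 233.]
bar 23 -7 97 [280. 219.]
bar 23 7 97 [266. 205.]
bar -23 -7 123 [213. 210.]
bar -23 7 123 [199. 196.]
bar 23 -7 123 [282. 182.]
bar 23 7 123 [268. 169.]
axis 68 [238. 265.]
axis 92 [239. 233.]
tip -12 -7.5 [243. 250.]
tip -12 7.5 [265. 240.]
tip 12 -7.5 [219. 226.]
tip 12 7.5 [241. 217.]
```

```bash
python3 -c "
import cv2,numpy as np
a=cv2.imread('pics/scene0.png')[230:290,270:340];b=cv2.imread('pics/scene1.png')[230:290,270:340]
from rig import camera
c=camera('scene')[230:290,270:340,::-1]
f=lambda x:cv2.convertScaleAbs(cv2.resize(x,(390,334),interpolation=2),alpha=1.8,beta=25)
cv2.imwrite('pics/c3.png',np.hstack([f(a),f(c)]))"
```

```text
(no output)
```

View pics/c3.png

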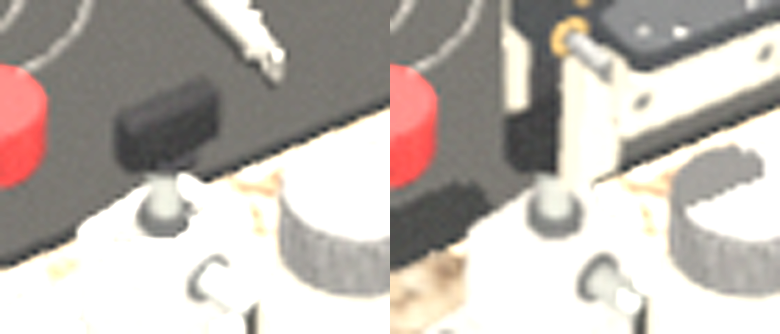

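The bar sits where it was measured and is between the fingers. I'll try a partial turn and check the moment.

Emit:
servo_tool(
  travel=[
    [0,0,0],
    [0,0,0],
    [0,0,0],
    [0,0,0],
    [0,0,0],
    [0,0,0],
  ],
  rot=[
    [0,0,0.5],
    [0,0,1],
    [0,0,1],
    [0,0,1],
    [0,0,1],
    [0,0,0],
  ],
)

```text
clock: 6.05
tcp_pos: [494.3, -200.1, 103.0]
eef_rot: [0.159, 0.987, -0.001, 0.001]
ft_force: [-1.8, -6.9, 5.5]
grip_width: 23.9
gripper_force: 40.0
```

```bash
python3 -c "
from h import *
go([493,-198.5,102],1.57-1.21)
print(ctrl.get_obs()['moment'])
c=camera('scene')[230:290,270:340,::-1]
f=lambda x:cv2.convertScaleAbs(cv2.resize(x,(390,334),interpolation=2),alpha=1.8,beta=25)
t=camera('top')[190:260,325:405,::-1]
cv2.imwrite('pics/c4.png',np.hstack([f(c),cv2.resize(t,(380,334))]))"
```

```text
t 6.05 p [ 494.3 -200.1  103. ] yyaw 1.252 j [ 0.21  0.56  0.1   2.15 -0.13  0.43  1.66] F [-1.8 -6.9  5.5] w 23.9 40.0
shift [0.036 0.023 0.02 ]
rotvec/4deg [-0.    0.04 12.77]
[-1.68565078  0.32645518  0.07096474]
```

View pics/c4.png

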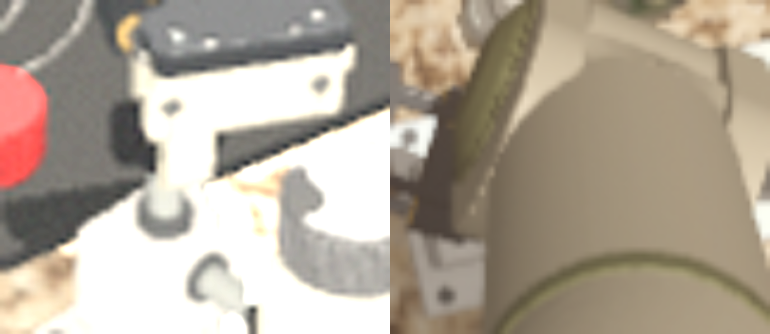

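Emit:
servo_tool(
  travel=[
    [0,-0.03,-0.02],
    [0,0,0],
    [0,0,0],
    [0,0,0],
    [0,0,0],
    [0,0,0],
    [0,0,0],
    [0,0,0],
    [0,0,0],
    [0,0,0],
    [0,0,0],
    [0,0,0],
    [0,0,0],
    [0,0,0],
    [0,0,0],
  ],
  rot=[
    [0,0,0.5],
    [0,0,1],
    [0,0,1],
    [0,0,1],
    [0,0,1],
    [0,0,1],
    [0,0,1],
    [0,0,1],
    [0,0,1],
    [0,0,1],
    [0,0,1],
    [0,0,1],
    [0,0,1],
    [0,0,1],
    [0,0,0],
  ],
)

```text
clock: 8.02
tcp_pos: [493.3, -201.2, 103.1]
eef_rot: [0.59, 0.807, -0.001, 0.001]
ft_force: [-0.9, -7.8, -3.1]
grip_width: 23.7
gripper_force: 40.0
```

```bash
python3 -c "
from h import *
go([493,-198.5,102],1.57-1.21)
print(ctrl.get_obs()['moment'])"
```

```text
t 8.03 p [ 493.3 -201.2  103.1] yyaw 0.309 j [ 0.03  0.59  0.36  2.16 -0.45  0.46  1.05] F [-0.9 -7.8 -3.1] w 23.7 40.0
shift [0.053 0.011 0.023]
rotvec/4deg [-0.    0.03 -0.73]
[-1.79117664  0.22331554  0.11002677]
```

Emit:
servo_tool(
  travel=[
    [0,0,0],
    [0,0,0],
    [0,0,-0.5],
    [0,0,-1],
    [0,0,-1],
    [0,0,0],
  ],
  rot=[
    [0,0,0],
    [0,0,0],
    [0,0,0],
    [0,0,0],
    [0,0,0],
    [0,0,0],
  ],
  jaw=0.45,
)

```text
clock: 8.78
tcp_pos: [495.0, -200.0, 231.3]
eef_rot: [0.589, 0.808, 0.002, 0.003]
ft_force: [-0.4, 0.8, 0.3]
grip_width: 41.6
gripper_force: 0.0
```

```bash
cat > bar.py <<'E'
from h import *
def bar(img,ctr):
    # dark blob near ctr; major axis ends cast on z=110
    g=img.max(2);u,v=map(int,ctr);m=(g<50).astype(np.uint8)
    w=np.zeros_like(m);w[v-22:v+22,u-24:u+24]=1;m*=w
    n,l,s,c=cv2.connectedComponentsWithStats(m)
    for i in range(1,n):
        if s[i,4]>40:
            pts=np.argwhere(l==i)[:,::-1].astype(np.float32);print("blob",s[i],c[i].round(1),cv2.minAreaRect(pts))
import sys
for f in("pics/scene0.png",None):
    img=cv2.imread(f) if f else camera("scene")[:,:,::-1]
    if f is None: cv2.imwrite(f"pics/{sys.argv[1]}.png",img)
    for c in((300,251),(371,297)): print(f,c);bar(img,c)
E
python3 bar.py s5; python3 -c "
from h import *
go([530,-385,190],-1.42)"
```

```text
pics/scene0.png (300, 251)
blob [290 243  34  20 310] [301.7 253.4] ((305.2586364746094, 252.8965301513672), (18.198143005371094, 32.12529373168945), 68.19859313964844)
pics/scene0.png (371, 297)
blob [361 288  20  20 252] [370.5 298.6] ((371.25, 298.75), (14.142135620117188, 23.33452033996582), 45.0)
None (300, 251)
blob [290 243  34  20 309] [301.3 253.2] ((304.6590576171875, 255.3534393310547), (34.04680633544922, 15.540301322937012), 20.772254943847656)
None (371, 297)
blob [361 288  20  20 251] [370.5 298.7] ((371.25, 298.75), (14.142135620117188, 23.33452033996582), 45.0)
t 8.82 p [ 494.1 -199.3  229.4] yyaw 0.312 j [-0.11  0.41  0.53  2.06 -0.3   0.74  0.93] F [-0.5  0.6 -0.6] w 41.7 0.0
shift [-3.754 -0.461  0.79 ]
rotvec/4deg [ 0.04 -0.03 24.81]
```

```bash
python3 -c "
from h import *
f=lambda n:cv2.convertScaleAbs(cv2.resize(cv2.imread('pics/%s.png'%n)[225:285,270:340],(390,334),interpolation=2),alpha=1.8,beta=25)
cv2.imwrite('pics/c5.png',np.hstack([f('scene0'),f('s5')]))"
```

```text
(no output)
```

View pics/c5.png

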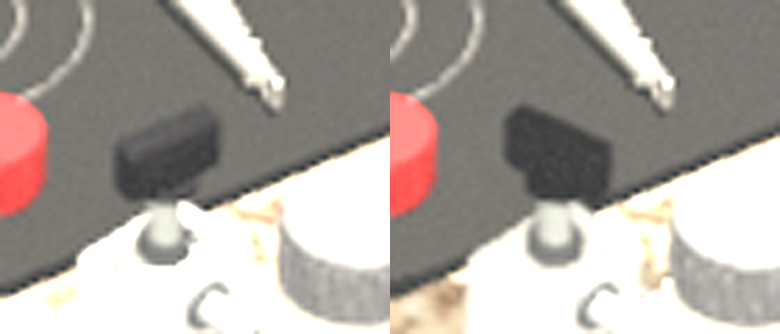

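The left bar has clearly turned: its top edge now runs (515,105) to (610,145). Checking the angle numerically.

```bash
python3 -c "
from h import *
def proj(n,p):
    c=get_calibration(n);P=c['pose'];q=P[:3,:3].T@(np.array(p,float)-P[:3,3]);
    return np.array([c['cx']+c['fx']*q[0]/-q[2],c['cy']-c['fy']*q[1]/-q[2]])
f=lambda p:((proj('scene',p)-[270,225])*5.57+2.3).round(0)
# pics: near/far top corner extents
for yaw in (0.,.19,-.8,-.95,-1.1,-1.2,-1.3):
    a=np.array([np.cos(yaw),np.sin(yaw),0]);b=np.array([-a[1],a[0],0])
    print(yaw,[f([493.5,-199,z]+s*23*a+t*7*b).tolist() for z in(123,97) for s in(-1,1) for t in(-1,1)])
"
```

```text
0.0 [[130.0, 154.0], [111.0, 135.0], [227.0, 115.0], [206.0, 97.0], [129.0, 205.0], [110.0, 186.0], [224.0, 166.0], [204.0, 148.0]]
0.19 [[140.0, 158.0], [115.0, 142.0], [222.0, 108.0], [197.0, 93.0], [139.0, 210.0], [114.0, 193.0], [219.0, 159.0], [195.0, 143.0]]
-0.8 [[108.0, 127.0], [116.0, 106.0], [223.0, 144.0], [230.0, 123.0], [107.0, 178.0], [115.0, 157.0], [221.0, 196.0], [227.0, 174.0]]
-0.95 [[108.0, 121.0], [121.0, 101.0], [219.0, 149.0], [230.0, 129.0], [107.0, 172.0], [120.0, 152.0], [216.0, 201.0], [227.0, 180.0]]
-1.1 [[110.0, 116.0], [127.0, 97.0], [213.0, 153.0], [229.0, 134.0], [109.0, 167.0], [126.0, 148.0], [210.0, 205.0], [226.0, 185.0]]
-1.2 [[111.0, 112.0], [132.0, 95.0], [208.0, 156.0], [228.0, 138.0], [110.0, 163.0], [130.0, 146.0], [205.0, 208.0], [225.0, 189.0]]
-1.3 [[114.0, 109.0], [137.0, 93.0], [203.0, 158.0], [226.0, 141.0], [113.0, 160.0], [135.0, 144.0], [201.0, 210.0], [223.0, 193.0]]
```

The angle fits about -1.2 rad, which is the stop for the left knob. Moving to the right knob.

Emit:
servo_tool(
  travel=[
    [-0.4,-0.06,0],
    [-0.7,-0.09,0],
    [-0.8,-0.09,0],
    [-0.8,-0.09,0],
    [-0.7,-0.09,0],
    [-0.35,-0.04,0],
  ],
  rot=[
    [0,0,0],
    [0,0,0],
    [0,0,0],
    [0,0,0],
    [0,0,0],
    [0,0,0],
  ],
)

```text
clock: 9.57
tcp_pos: [528.3, -386.5, 226.3]
eef_rot: [0.59, 0.808, -0.0, -0.001]
ft_force: [-0.7, -0.1, 0.5]
grip_width: 42.2
gripper_force: 0.0
```

Emit:
servo_tool(
  travel=[
    [0,0,0],
    [0,0,0],
    [0,0,0],
    [0,0,0],
    [0,0,0],
    [0,0,0],
    [0,0,0],
    [0,0,0],
    [0,0,0],
    [0,0,0],
    [0,0,0],
    [0,0,0],
    [0,0,0],
    [0,0,0],
    [0,0,0],
    [0,0,0],
    [0,0,0],
    [0,0,0],
    [0,0,0],
    [0,0,0],
  ],
  rot=[
    [0,0,-1],
    [0,0,-1],
    [0,0,-1],
    [0,0,-1],
    [0,0,-1],
    [0,0,-1],
    [0,0,-1],
    [0,0,-1],
    [0,0,-1],
    [0,0,-1],
    [0,0,-1],
    [0,0,-1],
    [0,0,-1],
    [0,0,-1],
    [0,0,-1],
    [0,0,-1],
    [0,0,-1],
    [0,0,-1],
    [0,0,-1],
    [0,0,-1],
  ],
)

```text
clock: 12.08
tcp_pos: [528.8, -383.9, 227.1]
eef_rot: [-0.07, 0.998, 0.001, -0.001]
ft_force: [0.3, 0.8, -0.3]
grip_width: 41.6
gripper_force: 0.0
```

```bash
python3 -c "
from h import *
go([529.7,-385.5,104],1.72)
t=camera('top');cv2.imwrite('pics/t6.png',t[:,:,::-1])
g=cv2.resize(t[215:250,330:356],None,fx=4,fy=4,interpolation=2).max(2)
for n,im in(('now',t),('before',cv2.imread('pics/top0.png')[:,:,::-1])):
  g=im.max(2);m=(g<70).astype(np.uint8);m[:,:325]=0;m[:,365:]=0;m[:215]=0;m[250:]=0
  k,l,s,c=cv2.connectedComponentsWithStats(m)
  for i in range(1,k):
    if s[i,4]>20:
      p=np.argwhere(l==i)[:,::-1].astype(np.float32);print(n,s[i],cv2.minAreaRect(p))
"
```

```text
t 12.07 p [ 528.8 -383.9  227.1] yyaw 1.711 j [ 0.48  0.52  0.1   1.78 -0.07  0.85  2.32] F [ 0.3  0.8 -0.3] w 41.6 0.0
shift [-0.015 -0.04   2.461]
rotvec/4deg [ 0.03 -0.01 -0.13]
```

Emit:
servo_tool(
  travel=[
    [-0.01,-0.04,0.4],
    [0,0,0.7],
    [0,0,0.7],
    [0,0,0.45],
    [0,0,0.21],
    [0,0,0],
  ],
  rot=[
    [0,0,0],
    [0,0,0],
    [0,0,0],
    [0,0,0],
    [0,0,0],
    [0,0,0],
  ],
)

```text
clock: 12.88
tcp_pos: [529.5, -386.7, 104.5]
eef_rot: [-0.068, 0.998, 0.001, -0.001]
ft_force: [-0.2, 0.3, 0.6]
grip_width: 41.7
gripper_force: 0.0
```

Emit:
servo_tool(
  travel=[
    [0,0,0],
    [0,0,0],
    [0,0,0],
    [0,0,0],
  ],
  rot=[
    [0,0,0],
    [0,0,0],
    [0,0,0],
    [0,0,0],
  ],
  jaw=0,
  force=40,
)

```text
clock: 13.38
tcp_pos: [530.0, -386.2, 106.0]
eef_rot: [-0.069, 0.998, 0.001, 0.0]
ft_force: [-0.5, 5.3, 6.5]
grip_width: 23.4
gripper_force: 40.0
```

Emit:
servo_tool(
  travel=[
    [0,0,0],
    [0,0,0],
    [0,0,0],
    [0,0,0],
    [0,0,0],
    [0,0,0],
    [0,0,0],
    [0,0,0],
    [0,0,0],
    [0,0,0],
    [0,0,0],
    [0,0,0],
    [0,0,0],
    [0,0,0],
    [0,0,0],
    [0,0,0],
    [0,0,0],
  ],
  rot=[
    [0,0,0.5],
    [0,0,1],
    [0,0,1],
    [0,0,1],
    [0,0,1],
    [0,0,1],
    [0,0,1],
    [0,0,1],
    [0,0,1],
    [0,0,1],
    [0,0,1],
    [0,0,1],
    [0,0,1],
    [0,0,1],
    [0,0,1],
    [0,0,1],
    [0,0,1],
  ],
)

```text
clock: 15.5
tcp_pos: [529.9, -386.4, 105.9]
eef_rot: [0.487, 0.874, 0.001, -0.0]
ft_force: [-2.0, 4.8, 6.7]
grip_width: 23.3
gripper_force: 40.0
```

```bash
python3 -c "
from h import *
go([529.7,-385.5,104],1.72-1.36)
print(ctrl.get_obs()['moment'])"
```

```text
t 15.5 p [ 529.9 -386.4  105.9] yyaw 0.554 j [ 0.29  0.7   0.4   1.88 -0.43  0.65  1.51] F [-2.   4.8  6.7] w 23.3 40.0
shift [0.018 0.005 0.039]
rotvec/4deg [ 0.02 -0.01  2.79]
[1.09932193 0.28275768 0.19295634]
```

Emit:
servo_tool(
  travel=[
    [0,0,0],
    [0,0,0],
    [0,0,0],
  ],
  rot=[
    [0,0,1],
    [0,0,1],
    [0,0,0.9],
  ],
)

```text
clock: 15.88
tcp_pos: [529.9, -386.4, 105.9]
eef_rot: [0.572, 0.82, 0.001, -0.0]
ft_force: [-2.4, 5.4, 6.5]
grip_width: 23.7
gripper_force: 40.0
```

```bash
python3 -c "
from h import *
go([529.7,-385.5,104],1.72-1.36)
print(ctrl.get_obs()['moment'])"
```

```text
t 15.88 p [ 529.9 -386.4  105.9] yyaw 0.352 j [ 0.25  0.71  0.46  1.88 -0.49  0.67  1.37] F [-2.4  5.4  6.5] w 23.7 40.0
shift [0.018 0.002 0.039]
rotvec/4deg [ 0.01 -0.02 -0.11]
[1.08741774 0.36784481 0.29525048]
```

Emit:
servo_tool(
  travel=[
    [0,0,0],
    [0,0,0],
  ],
  rot=[
    [0,0,1],
    [0,0,0.5],
  ],
)

```text
clock: 16.12
tcp_pos: [530.2, -387.4, 106.0]
eef_rot: [0.614, 0.789, 0.0, 0.001]
ft_force: [-0.3, 2.2, 6.3]
grip_width: 23.5
gripper_force: 40.0
```

```bash
python3 -c "
from h import *
go([529.7,-385.5,104],1.72-1.36)
print(ctrl.get_obs()['moment'])"
```

```text
t 16.12 p [ 530.2 -387.4  106. ] yyaw 0.248 j [ 0.24  0.72  0.49  1.88 -0.52  0.67  1.29] F [-0.3  2.2  6.3] w 23.5 40.0
shift [0.039 0.    0.039]
rotvec/4deg [ 0.01  0.01 -1.6 ]
[0.48732212 0.14103384 0.3117686 ]
```

Emit:
servo_tool(
  travel=[
    [0,0,0],
    [0,0,0],
    [0,0,-0.5],
    [0,0,-1],
    [0,0,-1],
    [0,0,0],
  ],
  rot=[
    [0,0,0],
    [0,0,0],
    [0,0,0],
    [0,0,0],
    [0,0,0],
    [0,0,0],
  ],
  jaw=0.45,
)

```text
clock: 16.88
tcp_pos: [530.8, -389.1, 234.0]
eef_rot: [0.614, 0.789, 0.0, 0.003]
ft_force: [0.9, 0.2, -0.2]
grip_width: 41.8
gripper_force: 0.0
```

```bash
python3 bar.py s7; python3 -c "
from h import *
go([512.3,-291.8,114],0.36)
def proj(n,p):
    c=get_calibration(n);P=c['pose'];q=P[:3,:3].T@(np.array(p,float)-P[:3,3]);
    return np.array([c['cx']+c['fx']*q[0]/-q[2],c['cy']-c['fy']*q[1]/-q[2]])
f=lambda p:proj('scene',p).round(1)
for yaw in (0.148,-.95,-1.1,-1.2,-1.3):
    a=np.array([np.cos(yaw),np.sin(yaw),0]);b=np.array([-a[1],a[0],0])
    q=np.array([f([530,-386,z]+s*23*a+t*7*b) for z in(123,97) for s in(-1,1) for t in(-1,1)])
    print(yaw,cv2.minAreaRect(q.astype(np.float32)),cv2.boundingRect(q.astype(np.float32)))
im=lambda n:cv2.resize(cv2.imread('pics/%s.png'%n)[235:325,280:400],(390,292),interpolation=2)
cv2.imwrite('pics/c7.png',np.hstack([im('scene0'),im('s7')]))
"
```

```text
pics/scene0.png (300, 251)
blob [290 243  34  20 310] [301.7 253.4] ((305.2586364746094, 252.8965301513672), (18.198143005371094, 32.12529373168945), 68.19859313964844)
pics/scene0.png (371, 297)
blob [361 288  20  20 252] [370.5 298.6] ((371.25, 298.75), (14.142135620117188, 23.33452033996582), 45.0)
None (300, 251)
blob [290 244  34  19 302] [301.3 253.3] ((304.8999938964844, 255.30001831054688), (34.152591705322266, 15.17893123626709), 18.43494987487793)
None (371, 297)
blob [359 288  23  20 306] [370.2 298.6] ((369.7319641113281, 299.6031188964844), (23.962169647216797, 15.737865447998047), 23.96249008178711)
t 16.93 p [ 530.2 -388.   231.8] yyaw 0.249 j [ 0.16  0.58  0.61  1.79 -0.41  0.9   1.2 ] F [0.5 0.9 0.3] w 41.9 0.0
shift [1.958 0.121 2.351]
rotvec/4deg [ 0.03  0.03 -1.59]
0.148 ((370.1455383300781, 297.1778869628906), (13.62414264678955, 28.219749450683594), 52.948429107666016) (358, 284, 24, 26)
-0.95 ((370.1942443847656, 297.2711181640625), (25.7960147857666, 15.023702621459961), 15.275493621826172) (357, 286, 27, 22)
-1.1 ((370.1690979003906, 297.3309631347656), (27.076051712036133, 15.080219268798828), 20.885839462280273) (357, 285, 27, 25)
-1.2 ((370.1693420410156, 297.3158874511719), (27.9251708984375, 14.983341217041016), 24.973876953125) (357, 285, 27, 25)
-1.3 ((370.188720703125, 297.36083984375), (28.508377075195312, 14.835039138793945), 28.937509536743164) (357, 284, 27, 27)
```

View pics/c7.png

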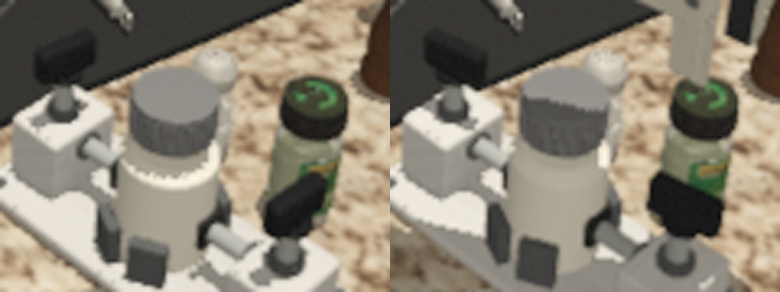

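Both bars are now turned, near-parallel in the view. The right one fits the stop. I'll verify the left one with a tighter mask.

```bash
python3 -c "
from h import *
def proj(n,p):
    c=get_calibration(n);P=c['pose'];q=P[:3,:3].T@(np.array(p,float)-P[:3,3]);
    return np.array([c['cx']+c['fx']*q[0]/-q[2],c['cy']-c['fy']*q[1]/-q[2]])
for c,w in(([493.5,-199],(300,251)),([530,-386],(370,298))):
  for yaw in (-.9,-1.0,-1.1,-1.2,-1.3):
    a=np.array([np.cos(yaw),np.sin(yaw),0]);b=np.array([-a[1],a[0],0])
    q=np.array([proj('scene',[*c,z]+s*23*a+t*7*b) for z in(123,97) for s in(-1,1) for t in(-1,1)],np.float32)
    h=np.round(cv2.convexHull(q)).astype(int);m=np.zeros((420,560),np.uint8);cv2.fillPoly(m,[h],1)
    M=cv2.moments(m,True);print(c,yaw,np.rad2deg(.5*np.arctan2(2*M['mu11'],M['mu20']-M['mu02'])).round(1),int(M['m00']))
  g=cv2.imread('pics/s7.png').max(2)
  for th in(20,25,30,35,40):
    m=(g<th).astype(np.uint8);z=np.zeros_like(m);z[w[1]-16:w[1]+16,w[0]-17:w[0]+17]=1;m*=z
    k,l,s,_=cv2.connectedComponentsWithStats(m)
    if k<2: continue
    i=1+s[1:,4].argmax();M=cv2.moments((l==i).astype(np.uint8),True);print('  th',th,s[i],np.rad2deg(.5*np.arctan2(2*M['mu11'],M['mu20']-M['mu02'])).round(1))
"
```

```text
[493.5, -199] -0.9 14.2 315
[493.5, -199] -1.0 20.6 318
[493.5, -199] -1.1 23.1 313
[493.5, -199] -1.2 30.1 306
[493.5, -199] -1.3 35.2 294
  th 25 [292 250   3   5   6] -58.0
  th 30 [291 248  18  14 133] 26.6
  th 35 [291 247  19  16 157] 28.8
  th 40 [291 246  26  17 204] 26.0
[530, -386] -0.9 15.5 424
[530, -386] -1.0 19.8 418
[530, -386] -1.1 24.1 414
[530, -386] -1.2 29.7 425
[530, -386] -1.3 30.9 421
  th 25 [370 293  12   9  41] 18.0
  th 30 [360 289  22  19 290] 31.2
  th 35 [360 288  22  20 295] 31.5
  th 40 [360 288  22  20 297] 31.7
```

The left knob reads about -1.17, which is probably the stop. It's worth a few seconds to re-grip it and make sure.

Emit:
servo_tool(
  travel=[
    [0.4,0.02,0],
    [0.7,0.04,0],
    [0.8,0.05,0],
    [0.8,0.05,0],
    [0.7,0.04,0],
    [0.43,0.02,0],
    [0,0,0],
  ],
  rot=[
    [0,0,0],
    [0,0,0],
    [0,0,0],
    [0,0,0],
    [0,0,0],
    [0,0,0],
    [0,0,0],
  ],
)

```text
clock: 17.8
tcp_pos: [492.2, -196.0, 228.9]
eef_rot: [0.613, 0.79, -0.0, -0.002]
ft_force: [1.0, 0.0, 0.1]
grip_width: 41.8
gripper_force: 0.0
```

Emit:
servo_tool(
  travel=[
    [0,0,0],
    [0,0,0],
    [0,0,0],
  ],
  rot=[
    [0,0,-1],
    [0,0,-1],
    [0,0,0],
  ],
)

```text
clock: 18.18
tcp_pos: [492.8, -199.3, 229.6]
eef_rot: [0.558, 0.83, -0.0, -0.0]
ft_force: [-0.1, 0.0, -0.4]
grip_width: 41.6
gripper_force: 0.0
```

```bash
python3 -c "
from h import *
go([493.5,-200,104],0.39)"
```

```text
t 18.18 p [ 492.8 -199.3  229.6] yyaw 0.387 j [-0.16  0.42  0.61  2.07 -0.35  0.76  1.05] F [-0.1  0.  -0.4] w 41.6 0.0
shift [-0.018  0.01   2.512]
rotvec/4deg [-0.01 -0.01 -0.04]
```

Emit:
servo_tool(
  travel=[
    [-0.02,0.01,0.4],
    [0,0,0.7],
    [0,0,0.7],
    [0,0,0.5],
    [0,0,0.21],
    [0,0,0],
  ],
  rot=[
    [0,0,0],
    [0,0,0],
    [0,0,0],
    [0,0,0],
    [0,0,0],
    [0,0,0],
  ],
)

```text
clock: 18.92
tcp_pos: [493.8, -200.0, 104.2]
eef_rot: [0.558, 0.83, -0.0, -0.0]
ft_force: [0.8, -0.4, 0.3]
grip_width: 41.9
gripper_force: 0.0
```

Emit:
servo_tool(
  travel=[
    [0,0,0],
    [0,0,0],
    [0,0,0],
    [0,0,0],
  ],
  rot=[
    [0,0,0],
    [0,0,0],
    [0,0,0],
    [0,0,0],
  ],
  jaw=0,
  force=40,
)

```text
clock: 19.42
tcp_pos: [493.1, -200.4, 105.4]
eef_rot: [0.558, 0.83, -0.0, 0.0]
ft_force: [-4.4, -1.8, 2.8]
grip_width: 24.1
gripper_force: 40.0
```

Emit:
servo_tool(
  travel=[
    [0,0,0],
    [0,0,0],
    [0,0,0],
    [0,0,0],
  ],
  rot=[
    [0,0,0.5],
    [0,0,1],
    [0,0,1],
    [0,0,0.5],
  ],
)

```text
clock: 19.92
tcp_pos: [493.3, -202.2, 105.5]
eef_rot: [0.642, 0.766, -0.001, 0.001]
ft_force: [-5.8, -7.6, 3.6]
grip_width: 23.4
gripper_force: 40.0
```

```bash
python3 -c "
from h import *
go([493.5,-200,104],0.39)
print(ctrl.get_obs()['moment'])"
```

```text
t 19.93 p [ 493.3 -202.2  105.5] yyaw 0.176 j [-0.05  0.61  0.49  2.17 -0.59  0.5   1.07] F [-5.8 -7.6  3.6] w 23.4 40.0
shift [0.043 0.011 0.029]
rotvec/4deg [-0.01  0.05 -3.07]
[-2.020169    1.40275234  0.61080984]
```

The moment rose to 0.61 N m, so the left knob is hard against its stop. On to the cap.

Emit:
servo_tool(
  travel=[
    [0,0,0],
    [0,0,0],
    [0,0,-0.5],
    [0,0,-1],
    [0,0,-0.6],
    [0,0,0],
  ],
  rot=[
    [0,0,0],
    [0,0,0],
    [0,0,0],
    [0,0,0],
    [0,0,0],
    [0,0,0],
  ],
  jaw=0.45,
)

```text
clock: 20.68
tcp_pos: [495.5, -199.7, 211.7]
eef_rot: [0.641, 0.768, 0.001, 0.002]
ft_force: [-0.3, -0.2, -1.0]
grip_width: 41.6
gripper_force: 0.0
```

```bash
python3 -c "
from h import *
go([512.2,-291.8,114],0.176)"
```

```text
t 20.68 p [ 495.5 -199.7  211.7] yyaw 0.18 j [-0.19  0.46  0.67  2.09 -0.43  0.73  0.94] F [-0.3 -0.2 -1. ] w 41.6 0.0
shift [-1.87  -0.009  1.956]
rotvec/4deg [0.06 0.02 0.05]
```

Emit:
servo_tool(
  travel=[
    [-0.4,0,0],
    [-0.6,0,0],
    [-0.6,0,0],
    [-0.27,0,0],
    [0,0,0],
    [0,0,0],
  ],
  rot=[
    [0,0,0],
    [0,0,0],
    [0,0,0],
    [0,0,0],
    [0,0,0],
    [0,0,0],
  ],
  jaw=1,
)

```text
clock: 21.42
tcp_pos: [510.6, -290.5, 209.2]
eef_rot: [0.641, 0.768, 0.0, -0.001]
ft_force: [-0.6, -0.1, 0.9]
grip_width: 92.4
gripper_force: 0.0
```

```bash
python3 -c "
from h import *
go([512.2,-291.8,114],0.176)"
```

```text
t 21.43 p [ 510.6 -290.5  209.2] yyaw 0.179 j [-0.01  0.53  0.65  1.97 -0.44  0.79  1.07] F [-0.6 -0.1  0.9] w 92.4 0.0
shift [-0.035  0.029  1.903]
rotvec/4deg [-0.01 -0.02  0.05]
```

Emit:
servo_tool(
  travel=[
    [-0.03,0.03,0.4],
    [0,0,0.6],
    [0,0,0.6],
    [0,0,0.3],
    [0,0,0],
  ],
  rot=[
    [0,0,0],
    [0,0,0],
    [0,0,0],
    [0,0,0],
    [0,0,0],
  ],
)

```text
clock: 22.05
tcp_pos: [511.9, -292.5, 113.5]
eef_rot: [0.641, 0.767, -0.0, -0.001]
ft_force: [0.2, 0.1, 0.3]
grip_width: 93.1
gripper_force: 0.0
```

Emit:
servo_tool(
  travel=[
    [0,0,0],
    [0,0,0],
    [0,0,0],
    [0,0,0],
    [0,0,0],
  ],
  rot=[
    [0,0,0],
    [0,0,0],
    [0,0,0],
    [0,0,0],
    [0,0,0],
  ],
  jaw=0,
  force=40,
)

```text
clock: 22.68
tcp_pos: [512.2, -293.0, 114.9]
eef_rot: [0.641, 0.767, 0.0, -0.0]
ft_force: [-1.3, 0.2, 3.5]
grip_width: 54.8
gripper_force: 40.0
```

```bash
python3 -c "
from h import *
go([512.2,-291.8,107],0.176)
print(ctrl.get_obs()['moment'])"
```

```text
t 22.68 p [ 512.2 -293.   114.9] yyaw 0.178 j [ 0.08  0.65  0.53  2.03 -0.56  0.6   1.17] F [-1.3  0.2  3.5] w 54.8 40.0
shift [0.024 0.004 0.157]
rotvec/4deg [-0.   -0.    0.03]
[ 0.02828514  0.37843938 -0.0250157 ]
```

Emit:
servo_tool(
  travel=[
    [0,0,0.05],
    [0,0,0.05],
    [0,0,0.06],
    [0,0,0],
  ],
  rot=[
    [0,0,0],
    [0,0,0],
    [0,0,0],
    [0,0,0],
  ],
)

```text
clock: 23.18
tcp_pos: [512.3, -293.1, 107.0]
eef_rot: [0.641, 0.767, 0.0, 0.0]
ft_force: [-3.1, 0.6, 9.4]
grip_width: 54.9
gripper_force: 40.0
```

9.4 N of force means the seal is about 7.2 mm down. Twisting counter-clockwise.

Emit:
servo_tool(
  travel=[
    [0,0,0],
    [0,0,0],
    [0,0,0],
    [0,0,0],
    [0,0,0],
  ],
  rot=[
    [0,0,-0.6],
    [0,0,-1],
    [0,0,-1],
    [0,0,-1],
    [0,0,-1],
  ],
)

```text
clock: 23.8
tcp_pos: [513.3, -293.3, 107.3]
eef_rot: [0.509, 0.861, 0.0, 0.001]
ft_force: [-0.4, 1.7, 9.4]
grip_width: 54.8
gripper_force: 40.0
```

```bash
python3 -c "
from h import *
go([512.2,-293,107],0.176+1.31)
print(ctrl.get_obs()['moment'])"
```

```text
t 23.8 p [ 513.3 -293.3  107.3] yyaw 0.502 j [ 0.14  0.64  0.42  2.03 -0.48  0.56  1.4 ] F [-0.4  1.7  9.4] w 54.8 40.0
shift [ 0.017 -0.017  0.007]
rotvec/4deg [ 1.000e-02  3.000e-02 -1.409e+01]
[ 0.11702982  0.19119676 -0.02433929]
```

Emit:
servo_tool(
  travel=[
    [0,0,0],
    [0,0,0],
    [0,0,0],
    [0,0,0],
    [0,0,0],
    [0,0,0],
    [0,0,0],
    [0,0,0],
    [0,0,0],
    [0,0,0],
    [0,0,0],
    [0,0,0],
    [0,0,0],
    [0,0,0],
    [0,0,0],
    [0,0,0],
  ],
  rot=[
    [0,0,-1],
    [0,0,-1],
    [0,0,-1],
    [0,0,-1],
    [0,0,-1],
    [0,0,-1],
    [0,0,-1],
    [0,0,-1],
    [0,0,-1],
    [0,0,-1],
    [0,0,-1],
    [0,0,-1],
    [0,0,-1],
    [0,0,-1],
    [0,0,-0.4],
    [0,0,0],
  ],
)

```text
clock: 25.8
tcp_pos: [513.2, -293.0, 107.3]
eef_rot: [0.033, 0.999, -0.0, 0.001]
ft_force: [-1.2, 1.4, 9.4]
grip_width: 55.1
gripper_force: 40.0
```

```bash
python3 -c "
from h import *
go([512.2,-293,107],0.176+1.31)
print(ctrl.get_obs()['moment'])"
```

```text
t 25.8 p [ 513.2 -293.   107.3] yyaw 1.505 j [ 0.33  0.6   0.14  2.02 -0.16  0.53  2.09] F [-1.2  1.4  9.4] w 55.1 40.0
shift [ 0.019 -0.001  0.006]
rotvec/4deg [0.   0.02 0.28]
[ 0.2828922   0.26580972 -0.01968134]
```

Emit:
servo_tool(
  travel=[
    [0,0,-0.1],
    [0,0,-0.1],
    [0,0,-0.1],
    [0,0,0],
  ],
  rot=[
    [0,0,0],
    [0,0,0],
    [0,0,0],
    [0,0,0],
  ],
)

```text
clock: 26.3
tcp_pos: [512.5, -293.0, 121.7]
eef_rot: [0.033, 0.999, -0.0, 0.0]
ft_force: [0.1, 0.3, -0.6]
grip_width: 54.8
gripper_force: 40.0
```

Force is near zero, so the cap is free. Lifting to about 60 mm above the mouth.

Emit:
servo_tool(
  travel=[
    [0,0,-0.2],
    [0,0,-0.3],
    [0,0,-0.3],
    [0,0,-0.22],
    [0,0,-0.1],
    [0,0,0],
    [0,0,0],
    [0,0,0],
    [0,0,0],
  ],
  rot=[
    [0,0,0],
    [0,0,0],
    [0,0,0],
    [0,0,0],
    [0,0,0],
    [0,0,0],
    [0,0,0],
    [0,0,0],
    [0,0,0],
  ],
)

```text
clock: 27.42
tcp_pos: [512.4, -292.9, 177.3]
eef_rot: [0.033, 0.999, 0.0, -0.0]
ft_force: [0.1, 0.1, -0.2]
grip_width: 54.9
gripper_force: 40.0
```

```bash
python3 -c "
from h import *
go([512.2,-293,178])
s=camera('scene');cv2.imwrite('pics/s9.png',s[:,:,::-1])
def proj(p):
    c=get_calibration('scene');P=c['pose'];q=P[:3,:3].T@(np.array(p,float)-P[:3,3]);
    return np.array([c['cx']+c['fx']*q[0]/-q[2],c['cy']-c['fy']*q[1]/-q[2]]).round(0).astype(int)
a=cv2.imread('pics/scene0.png')[:,:,::-1]
for n,p in(('mouth',[512,-292,122]),('cap lower side',[505,-317,180]),('bottle',[500,-322,70])):
    u,v=proj(p);print(n,(u,v),'before',a[v-2:v+3,u-2:u+3].mean((0,1)).round(),'now',s[v-2:v+3,u-2:u+3].mean((0,1)).round())
"
```

```text
t 27.43 p [ 512.4 -292.9  177.3] yyaw 1.505 j [ 0.3   0.51  0.17  1.97 -0.13  0.67  2.07] F [ 0.1  0.1 -0.2] w 54.9 40.0
shift [ 0.003 -0.002 -0.014]
mouth (np.int64(333), np.int64(268)) before [148. 145. 139.] now [33. 32. 31.]
cap lower side (np.int64(340), np.int64(254)) before [181. 171. 154.] now [109. 105.  97.]
bottle (np.int64(336), np.int64(298)) before [171. 165. 148.] now [173. 167. 150.]
```

```bash
python3 -c "
from rig import ctrl
print(ctrl.job_done())"
```

```text
the job is handed in; nothing more can be done
None
```

The job is handed in, with no verdict shown: both knobs are turned to their end stops, and the cap is twisted off and held upright about 6 cm above the mouth of the bottle, which still stands in the clamp (27.4 s used of 58 s).

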